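Scale bar to the specimen case, lid held for the catalogue photo

TASK

We want a catalogue photo of the stones in the specimen case: first, with the lid still shut, lay the black-and-white scale bar flat on the table, flush along the front of the case and about centred on it, and let go of it. Then lift the lid by its brass handle and keep holding it open at 60 degrees from shut (within about 5 degrees), leaving the bar in place; the lid falls shut by itself, so finish while still holding the handle. Do not disturb the agate, the jar or the loupe beside the case.

Things in the scene. Friction and masses are not known exactly. Their poses are not given: they have to be found in the camera images.
- case: Dark wooden specimen case, hinged clear lid, 148 deep (x) x 190 wide (y) x 47 mm high shut, fixed. Origin: centre of the underside. x is level and points from the front to the hinge side, away from the robot; z up. The upright front face is at x = -71 mm; a brass tab on the lid's front edge stands 2 mm out of it, at y = +-8 mm, 36 to 48 mm above the table. Turned by up to 0.25 rad.
- case_front (a point): Middle of the lower edge of the case's front face, at table height; axes as those of the case.
- lid_hinge (a point): Middle of the lid's hinge line, which runs along the case's y; 70.6 mm behind the case's origin (its +x) and 41 mm above the table.
- case_lid (a joint): Opening angle of the lid in rad: 0 shut, grows as the front edge rises, 1.92 at most; 60 degrees is 1.047. The lid weighs about 0.15 kg with the handle, has no spring and falls shut when let go below about 1.4 rad.
- handle_bar (a point): Centre of the brass handle's bar above the lid's front rail. Bar: round, 11 mm thick, 40 mm long along the case's y, flat ends; pinched by its ends it turns between the fingers as the lid swings. Shut, it is 73 mm above the table, 26 mm above the lid's top face, 134.6 mm in front of the hinge line and 32 mm above it. Two 7 mm posts carry it.
- scale_grip (a point): Centre of the scale bar's black grip block, 23 mm above the bar's underside, over its middle. The block is 16 (x) x 26 (y) x 34 mm and stands from 6 to 40 mm above the underside. The bar's long edges are 15 mm from here in x, its ends 80 mm in y. Gripped by the 26 mm (the y way), no finger stands between bar and case.
- agate: Banded orange agate, 40 x 52 x 28 mm, left of the case; leave alone. Origin at its underside.
- jar: Clear jar of green chips with a white cap, 47 mm across, 63 mm high, left in front of the case; leave alone. Origin at its underside.
- loupe_1: Folding loupe, 31 x 70 x 13 mm, in front of the case, about 60 mm clear of where the bar goes; leave alone. Origin at its underside.
- scale_bar: Loose scale bar: flat white straightedge with black fields, 30 wide (x) x 160 long (y) x 6 mm thick, about 90 g, a grip block on its middle; both long edges are alike. Origin at the centre of its underside.
Things that resemble listed ones, but are neither listed nor needed, are in the scene too. There is more than one size of the case; the job needs the larger.

How it is judged:
On the way:
1. the scale bar lies flat on the table, flush along the case's front, and is let go, with the lid still shut (x of scale_grip in the frame of case between -0.0895 and -0.0825 m and y of scale_grip in the frame of case between -0.025 and 0.025 m and angle between the y axis of scale_grip and the y axis of case, either way round below 0.04 rad and angle between scale_grip's own z axis and vertical below 0.05 rad and height (world z) of scale_grip below 0.026 m and value of joint case_lid below 0.05 rad and contact force between the fingers and scale_bar below 0.1 N), for 0.2 s.
At the end, for the whole second after the job is handed in: The robot's fingers hold the lid by its brass handle (grasp point within 45 mm of the bar) at 60 degrees (54 to 66), at rest, and the scale bar still lies flat, within 3.5 mm of flush with the case's front, within 0.04 rad of parallel to it and within 25 mm of centred (value of joint case_lid between 0.942 and 1.152 rad and velocity of joint case_lid between -0.05 and 0.05 rad/s and contact force between the fingers and case above 0.3 N and distance between the grasp point and handle_bar below 0.045 m and x of scale_grip in the frame of case between -0.0895 and -0.0825 m and y of scale_grip in the frame of case between -0.025 and 0.025 m and angle between the y axis of scale_grip and the y axis of case, either way round below 0.04 rad and angle between scale_grip's own z axis and vertical below 0.05 rad and height (world z) of scale_grip below 0.026 m); the arm keeps its last pose, push and grip.
It fails at once if the agate is pushed more than 20 mm (distance of agate from where it was at the start of the episode above 0.02 m).
It fails at once if the jar is pushed more than 20 mm (distance of jar from where it was at the start of the episode above 0.02 m).
It fails at once if the loupe is pushed more than 20 mm (distance of loupe_1 from where it was at the start of the episode above 0.02 m).
It also fails if it takes over 61 s, if anything falls off the work surface, if the arm or the gripper's body presses on something with over 40 N, if the wrist force passes 120 N, or if a joint passes its speed limit or range.

ROBOT

A 7-joint arm with a two-finger parallel gripper is mounted at the origin on a cart in front of the work surface, level with it; the furniture and walls round the work are solid. World frame = base frame: x ahead of the robot, y to its left, z up, the work surface at z = 0. Lengths are in m, angles in rad, forces in N, time in s.
With the tool pointing down it reaches from about 0.425 to 1.025 m from the base axis. Payload 9.4 kg.
Tool frame: the origin (TCP) lies where the fingers leave the gripper's body, on its centre line; the fingertips stand 73 mm ahead of it and the grasp point (between the pads) lies 54 mm ahead of it; z points along the fingers, y is the line along which they close (so a half turn about z gives the same grasp; the last joint's range is limited). The gripper opens to 85 mm and grips with 20 to 120 N. Pads are 22 mm wide; open, the fingers measure 114 mm over their backs; the gripper's body (76 mm by 85 mm) begins 54 mm behind the grasp point. The pads swing forward as they close: fully open they stand 13 mm farther back than shut.
Start: joints at [1.153, 0.599, -0.003, 1.599, 0.002, 0.943, -0.08], TCP at [0.242, -0.683, 0.304] pointing down, gripper open.
Joint ranges: [-2.57, 2.57], [-0.35, 1.97], [-1.29, 1.29], [0.11, 2.56], [-1.05, 4.19], [0.11, 1.86], [-2.63, 2.63]. Speed limits (rad/s): [2.22, 2.22, 3.01, 3.01, 3.14, 3.14, 3.14].

INTERFACE

Orientations are given as a unit quaternion [w, x, y, z].
In Python, from workcell import arm, optics gives the robot as it stands.
- The arm moves only by the tool move_arm, never from a script. Its argument "increments" is a list of rows, each a list of 7 numbers: the shift along the tool's x, y, z in units of 300 mm (1.0 is 300 mm), then the turn, a rotation vector about the tool's x, y, z in units of 180 degrees (1.0 is 180 degrees), then the closure, from 0 (fully open) to 1 (shut). A call has 1 to 12 rows; each row is the pose to reach, as a shift and turn from the pose commanded when the call began, along the tool's axes at that moment, turning the shorter way round; what a row does not reach only later rows make up. A row lasts 1/12 s, in which the tool goes at most 41.7 mm and 7.16 degrees, less where a joint would pass 70% of its speed; a pose out of reach is approached as far as the arm can. A call with a number of a shift or a turn outside -1 to 1 is refused whole. A call with a gripper value outside its range is refused whole. The fingers move at their own pace and stop on an object; the grip force is fixed at half the most. Time passes only in rows, so rows that repeat a pose let the fingers close. It gives the time, the measured TCP pose, the force, the opening and the grip force at its end, in the units of the state.
- arm.state(): the state, without advancing time (a new reading comes with each control period).
- optics.grab_frame(name): name is "scene" or "side" or "wrist"; returns a dict with "frame" (480x640x3 uint8, red, green, blue), "mtx" (3x3 intrinsics, pixels), "rvec" (rotation vector, rad) and "tvec" (3), from world to camera coordinates, as OpenCV has them. Camera axes: x right, y down, z forward; pixel columns grow to the right and rows downward; lengths in m; the calibration is good to about 2 mm. A picture is of the moment at which its call begins. There is no depth.
- arm.job_done(): hands the job in; it is judged then, once.
The state is a dict: "time_s": time; "qpos": joint angles; "joint_velocities": joint speeds; "tau": joint torques, N m; "ee_pos": TCP position; "tool_rot": TCP orientation; "contact_force": force on the tool from outside, world axes, zero at the start; "wrist_torque": the same for the moment, N m; "width": finger opening in m; "finger_force": force on a finger pad.
Only numpy, scipy, OpenCV 4.12 (cv2) and the standard library are available. Lean on these libraries where they do the work, as an engineer would, in place of code of your own. Each camera call takes 0.05 s, during which the arm holds its last target. There are 200 camera calls.

## Working session

There is one attempt and no reset: what is moved stays moved. The work goes in short steps, Python scripts to look and compute and a tool call to move; the robot and the scene stay as the last step left them, time stands still between calls to the robot, and variables do not carry over. Pictures are saved under pics/ and viewed, at most 10 in all, crops included, and the job is handed in when it is done.

Besides the shell and the picture viewer there is one more tool, called after ">>>" by a JSON object that holds its "api" and its "payload". move_arm: Moves the arm, as the interface text tells. Its arguments: {"type":"object","properties":{"increments":{"type":"array"}},"required":["increments"]}

```bash
mkdir -p pics; cat > h.py <<'E'
import numpy as np, cv2
from scipy.spatial.transform import Rotation as R
from workcell import arm, optics
def grab(n,save=None):
    f=optics.grab_frame(n)
    f['bgr']=cv2.cvtColor(f['frame'],cv2.COLOR_RGB2BGR)
    if save: cv2.imwrite('pics/'+save,f['bgr'])
    return f
def ray(f,px):
    Rm=cv2.Rodrigues(np.array(f['rvec'],float))[0]; t=np.array(f['tvec'],float).ravel()
    d=Rm.T@(np.linalg.inv(np.array(f['mtx']))@np.array([px[0],px[1],1.])); return -Rm.T@t,d/np.linalg.norm(d)
def onz(f,px,z):
    o,d=ray(f,px); return o+d*(z-o[2])/d[2]
def tri(fs,pxs):
    A=np.zeros((3,3));b=np.zeros(3);rs=[ray(f,p) for f,p in zip(fs,pxs)]
    for o,d in rs: P=np.eye(3)-np.outer(d,d);A+=P;b+=P@o
    x=np.linalg.solve(A,b); return x,[np.linalg.norm(np.cross(x-o,d)) for o,d in rs]
def proj(f,X):
    return cv2.projectPoints(np.array(X,float).reshape(-1,3),np.array(f['rvec'],float),np.array(f['tvec'],float),np.array(f['mtx'],float),None)[0].reshape(-1,2)
def cmd(p,yaw_q,grip=0):
    "units of shift/turn from current pose to world p, rotation R"
    s=arm.state();q=s['tool_rot'];R0=R.from_quat([q[1],q[2],q[3],q[0]])
    return np.round(np.r_[R0.inv().apply(np.array(p)-s['ee_pos'])/.3,(R0.inv()*yaw_q).as_rotvec()/np.pi],4)
E
python3 - <<'E'
from h import *
a=grab('scene','s0.png');b=grab('side','d0.png');w=grab('wrist','w0.png')
for f in (a,b,w): print(ray(f,(320,240)))
s=arm.state();print(s)
E
```

```text
(array([-0.02093043,  0.77224224,  0.68030346]), array([ 0.52999496, -0.63602621, -0.56087075]))
(array([ 0.54562797, -0.74103685,  0.76916321]), array([ 0.02528717,  0.75343713, -0.65703352]))
(array([ 0.3069891 , -0.66057944,  0.37346714]), array([-0.2624713 , -0.08364394, -0.96130771]))
{'time_s': 0.15, 'qpos': array([ 1.15331827,  0.59997357, -0.00251881,  1.59993255,  0.00182277,
        0.9429216 , -0.07974805]), 'joint_velocities': array([ 1.00562488e-04, -2.41288236e-03,  1.67252246e-06, -2.68845473e-03,
        1.35229362e-03,  7.05739603e-04,  2.99925428e-04]), 'tau': array([ 2.85968861e-03, -7.76995039e+01,  1.56616677e+00, -2.58240509e+01,
        1.24307230e-02,  6.77230710e-03,  3.34492370e-05]), 'ee_pos': array([ 0.24220409, -0.68306453,  0.30319722]), 'tool_rot': array([-5.90843309e-04,  9.85509921e-01,  1.69616669e-01, -1.77629923e-04]), 'contact_force': array([-0.91497921, -0.24682535,  0.31261631]), 'wrist_torque': array([ 0.05568981,  0.0334149 , -0.00142526]), 'finger_force': 0.0, 'width': 0.08512005354968283}
```

View pics/s0.png

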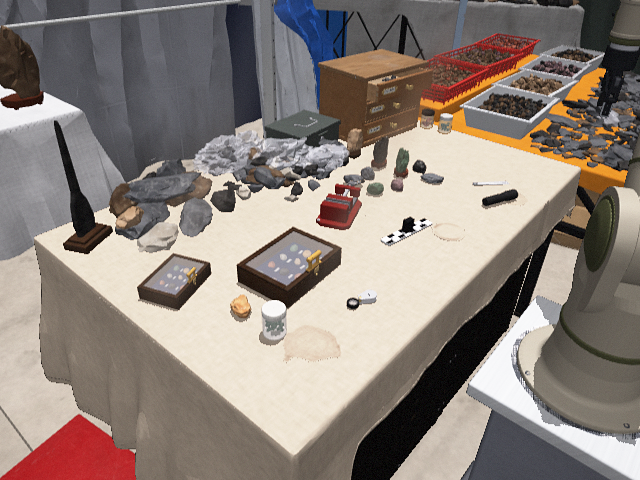

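View pics/d0.png

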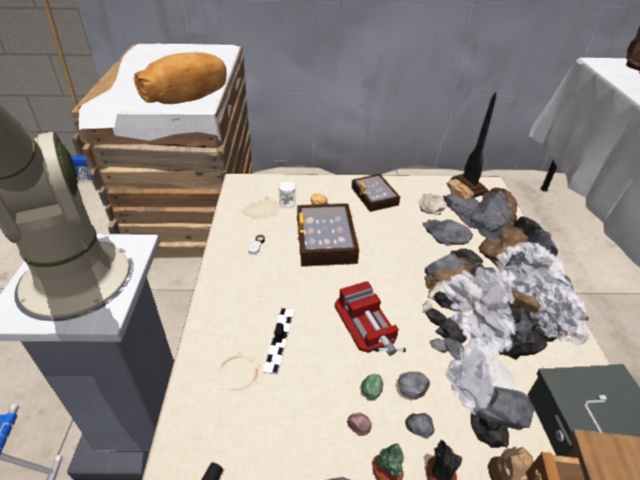

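Candidates:
- **Case:** the large one at scene (290,262) / side (327,233), or the small one at scene (175,280) / side (375,190). I choose the large one.
- **Scale bar:** the only black-and-white bar is at scene (407,230) / side (280,340). The dark rod at scene (500,198) is something else.
- **Left alone:** loupe at scene (362,300), jar (273,320) and agate (240,306).

Next is a close crop to check this choice.

```bash
python3 - <<'E'
from h import *
a=cv2.imread('pics/s0.png');b=cv2.imread('pics/d0.png')
def c(im,x,y,w=100):
    h=w*3//4; return cv2.resize(im[y:y+h,x:x+w],(400,300),interpolation=cv2.INTER_CUBIC)
cv2.imwrite('pics/c0.png',np.vstack([np.hstack([c(a,230,220,120),c(b,280,196)]),np.hstack([c(a,370,200),c(b,230,302)])]))
E
```

```text
(no output)
```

View pics/c0.png

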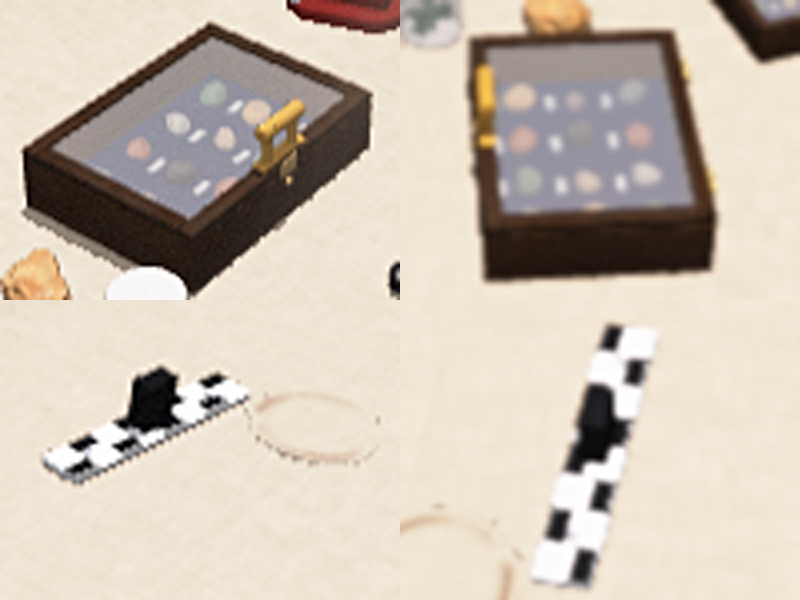

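The crops confirm the choice: the case has a round brass handle on its front rail and front top corners at about scene crop (371,95) and (186,235). The bar lies flat with a black block on its middle.

```bash
python3 - <<'E'
from h import *
a=grab('scene');b=grab('side')
A=lambda x,y:(230+x*.3-.35,220+y*.3-.35)
B=lambda x,y:(280+(x-400)/4-.4,196+y/4-.4)
C=lambda x,y:(370+x/4-.4,200+(y-300)/4-.4)
D=lambda x,y:(230+(x-400)/4-.4,302+(y-300)/4-.4)
def show(n,fs,ps):
    x,e=tri(fs,ps);print(n,x.round(4),np.round(e,4));return x
bl=show('BL',[a,b],[A(210,25),B(715,213)])  # -y back
for n,p,q in [('left-back',A(24,152),B(673,33)),('right-back',A(210,25),B(715,213)),('right-front',A(371,95),B(485,225)),('left-front',A(186,235),B(471,35))]:
    show(n,[a,b],[p,q]); print('   on z=47:',onz(a,p,.047).round(4),onz(b,q,.047).round(4))
for n,p,q in [('handle R',A(300,106),B(487,140)),('handle L',A(262,134),B(486,68))]: show(n,[a,b],[p,q])
for n,p,q in [('bar1',C(42,463),D(608,323)),('bar2',C(77,479),D(592-62,0)),]: pass
for p in [C(42,463),C(212,372),C(248,393),C(78,479)]: print('bar scene',onz(a,p,.006).round(4))
for p in [D(608,323),D(660,330),D(594,584),D(530,578)]: print('bar side',onz(b,p,.006).round(4))
show('blocktop',[a,b],[C(155,380),D(601,393)])
E
```

```text
BL [0.6632 0.0557 0.0462] [0.0017 0.0017]
left-back [0.6499 0.2405 0.0428] [0.0011 0.0011]
   on z=47: [0.6439 0.2442 0.047 ] [0.6503 0.236  0.047 ]
right-back [0.6632 0.0557 0.0462] [0.0017 0.0017]
   on z=47: [0.66  0.057 0.047] [0.6646 0.0563 0.047 ]
right-front [0.526  0.0446 0.0451] [0.0018 0.0018]
   on z=47: [0.5223 0.0469 0.047 ] [0.5276 0.0439 0.047 ]
left-front [0.5142 0.2327 0.0458] [0.0005 0.0005]
   on z=47: [0.5125 0.2337 0.047 ] [0.5146 0.2315 0.047 ]
handle R [0.5306 0.1059 0.0628] [0.0033 0.0033]
handle L [0.5242 0.157  0.0751] [0.0023 0.0023]
bar scene [ 0.5082 -0.0904  0.006 ]
bar scene [ 0.4876 -0.2538  0.006 ]
bar scene [ 0.4569 -0.2471  0.006 ]
bar scene [ 0.4824 -0.0911  0.006 ]
bar side [ 0.4879 -0.0916  0.006 ]
bar side [ 0.5165 -0.0963  0.006 ]
bar side [ 0.4896 -0.2538  0.006 ]
bar side [ 0.4587 -0.2508  0.006 ]
blocktop [ 0.4862 -0.1686  0.0406] [0.0035 0.0035]
```

```bash
python3 - <<'E'
from h import *
def dn(yaw): return R.from_euler('z',yaw)*R.from_quat([1,0,0,0])
print(cmd([.4865,-.171,.22],dn(-.16)))
b=grab('side');print(onz(b,(287,207),0),onz(b,(287,184),.063),onz(b,(256,243),.01),onz(b,(318,205),0))
E
```

```text
[ 1.3379e+00 -1.3367e+00  2.7910e-01 -2.0000e-04  1.0000e-04  1.5940e-01]
[0.48366743 0.28171919 0.        ] [0.4842248 0.3039995 0.063    ] [0.41249416 0.11566089 0.01      ] [0.57150973 0.29266988 0.        ]
```

>>> {"api": "move_arm", "payload": {"increments": [[0.1,-0.1,0.02,0,0,0.02,0],[0.2,-0.2,0.04,0,0,0.04,0],[0.3,-0.3,0.06,0,0,0.06,0],[0.4,-0.4,0.08,0,0,0.08,0],[0.5,-0.5,0.1,0,0,0.1,0],[0.6,-0.6,0.13,0,0,0.12,0],[0.7,-0.7,0.15,0,0,0.14,0],[0.8,-0.8,0.17,0,0,0.159,0],[0.9,-0.9,0.19,0,0,0.159,0],[1.0,-1.0,0.21,0,0,0.159,0],[1.0,-1.0,0.21,0,0,0.159,0]]}}

```text
time_s: 1.22
ee_pos: [0.4273, -0.2943, 0.2401]
tool_rot: [-0.001, 0.997, -0.076, -0.0]
contact_force: [-0.5, 0.7, 0.2]
width: 0.0853
finger_force: 0.0
```

```bash
python3 - <<'E'
from h import *
def dn(yaw): return R.from_euler('z',yaw)*R.from_quat([1,0,0,0])
print(cmd([.4865,-.171,.22],dn(-.16)), arm.state()['qpos'].round(2))
E
```

```text
[ 1.33e-01 -4.36e-01  6.83e-02 -9.00e-04  2.00e-04  2.60e-03] [ 0.41  0.45  0.12  2.13 -0.1   0.57 -1.12]
```

>>> {"api": "move_arm", "payload": {"increments": [[0.035,-0.11,0.017,0,0,0,0],[0.07,-0.22,0.034,0,0,0,0],[0.1,-0.33,0.05,0,0,0,0],[0.133,-0.436,0.068,0,0,0.003,0],[0.133,-0.436,0.068,0,0,0.003,0],[0.133,-0.436,0.068,0,0,0.003,0]]}}

```text
time_s: 1.72
ee_pos: [0.4858, -0.1757, 0.2202]
tool_rot: [-0.0, 0.997, -0.082, -0.0]
contact_force: [-0.7, -0.3, 0.7]
width: 0.0854
finger_force: 0.0
```

```bash
python3 - <<'E'
from h import *
w=grab('wrist','w1.png'); s=arm.state(); print(s['ee_pos'],s['tool_rot'],s['qpos'].round(2),ray(w,(320,240)))
E
```

```text
[ 0.48504925 -0.17724408  0.22042226] [ 1.45290370e-04  9.96539072e-01 -8.31254581e-02 -1.21304011e-04] [ 0.14  0.48  0.14  2.16 -0.13  0.51 -1.36] (array([ 0.55353991, -0.18724853,  0.29056396]), array([-0.2706919 ,  0.05230907, -0.96124381]))
```

View pics/w1.png

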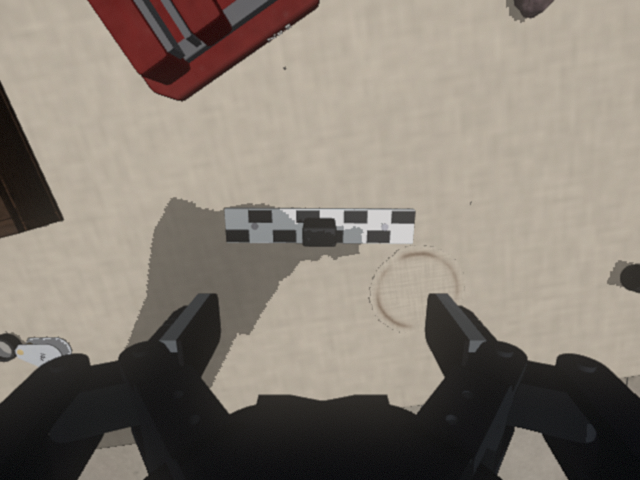

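The wrist view shows the bar's corners at (224,209), (413,209), (414,243) and (226,243), with the block's top face centred near (320,225).

```bash
python3 - <<'E'
from h import *
w=grab('wrist'); a=grab('scene'); b=grab('side')
c=np.array([onz(w,p,.006) for p in [(224,208.5),(414,208.5),(414.5,243),(225.5,243)]]);print(c.round(4),c.mean(0))
d=(c[0]+c[3]-c[1]-c[2])/2;print('bar yaw',np.arctan2(-d[0],d[1]),np.hypot(*d[:2]))
# sub-areas: block outline by darkness
g=w['frame'].max(2)[205:250,290:350]; print((g<45).sum())
m=cv2.morphologyEx((g<60).astype(np.uint8),cv2.MORPH_OPEN,np.ones((7,7)));ys,xs=np.nonzero(m);print(xs.min()+290,xs.max()+290,ys.min()+205,ys.max()+205)
# block top height: scene/side masks
for n,f,z in [('scene',a,(370,200)),('side',b,(230,302))]:
    g=f['frame'].max(2)[z[1]:z[1]+75,z[0]:z[0]+100]; m=cv2.morphologyEx((g<60).astype(np.uint8),cv2.MORPH_OPEN,np.ones((5,5)));ys,xs=np.nonzero(m);
    if len(xs): print(n,xs.min()+z[0],xs.max()+z[0],ys.min()+z[1],ys.max()+z[1])
p=np.array([.4865,-.171]); 
C=c.mean(0)
for f in (w,a,b): print(proj(f,[[C[0],C[1],.006],[C[0],C[1],.04]]).round(1))
E
```

```text
[[ 0.513  -0.099   0.006 ]
 [ 0.4865 -0.2555  0.006 ]
 [ 0.4564 -0.2531  0.006 ]
 [ 0.4835 -0.0929  0.006 ]] [ 0.48485783 -0.17513477  0.006     ]
bar yaw -0.16730183447401614 0.16061055419282408
5
301 339 217 244
scene 403 413 219 231
side 264 284 302 341
[[319.5 226. ]
 [319.2 236.7]]
[[407.2 230. ]
 [408.9 218.5]]
[[278.  338.8]
 [277.4 328.4]]
```

```bash
cat >> h.py <<'E'
def dn(yaw): return R.from_euler('z',yaw)*R.from_quat([1,0,0,0])
E
python3 - <<'E'
from h import *
print(cmd([.4848,-.175,.086],dn(-.167)))
E
```

```text
[-7.00e-04 -1.34e-02  4.49e-01  2.00e-04 -1.00e-04 -1.10e-03]
```

>>> {"api": "move_arm", "payload": {"increments": [[0,-0.013,0.1,0,0,0,0],[0,-0.013,0.2,0,0,0,0],[0,-0.013,0.28,0,0,-0.001,0],[0,-0.013,0.32,0,0,-0.001,0],[0,-0.013,0.35,0,0,-0.001,0],[0,-0.013,0.35,0,0,-0.001,0],[0,-0.013,0.35,0,0,-0.001,0]]}}

```text
time_s: 2.5
ee_pos: [0.4853, -0.1744, 0.1156]
tool_rot: [0.0, 0.997, -0.083, -0.0]
contact_force: [-0.7, -0.5, -0.2]
width: 0.0853
finger_force: 0.0
```

```bash
python3 - <<'E'
from h import *
print(cmd([.4848,-.175,.086],dn(-.167)),arm.state()['ee_pos'])
E
```

```text
[-0.0013  0.0021  0.0987  0.0001  0.0001  0.0002] [ 0.48528724 -0.17444692  0.11561642]
```

>>> {"api": "move_arm", "payload": {"increments": [[-0.001,0.002,0.05,0,0,0,0],[-0.001,0.002,0.098,0,0,0,0],[-0.001,0.002,0.098,0,0,0,0.3],[-0.001,0.002,0.098,0,0,0,0.6],[-0.001,0.002,0.098,0,0,0,1],[-0.001,0.002,0.098,0,0,0,1],[-0.001,0.002,0.098,0,0,0,1],[-0.001,0.002,0.098,0,0,0,1],[-0.001,0.002,0.098,0,0,0,1],[-0.001,0.002,0.098,0,0,0,1]]}}

```text
time_s: 3.33
ee_pos: [0.4854, -0.1742, 0.0872]
tool_rot: [0.0, 0.997, -0.082, 0.001]
contact_force: [-0.9, 0.5, 9.5]
width: 0.0246
finger_force: 59.0
```

>>> {"api": "move_arm", "payload": {"increments": [[0,0,-0.03,0,0,0,1],[0,0,-0.1,0,0,0,1],[0,0,-0.2,0,0,0,1],[0,0,-0.3,0,0,0,1],[0,0,-0.3,0,0,0,1],[0,0,-0.3,0,0,0,1]]}}

```text
time_s: 3.83
ee_pos: [0.4858, -0.1742, 0.1782]
tool_rot: [0.0, 0.997, -0.082, 0.002]
contact_force: [-0.1, 0.4, -0.9]
width: 0.0248
finger_force: 59.1
```

```bash
python3 - <<'E'
from h import *
w=grab('wrist','w2.png');print(arm.state()['ee_pos'],arm.state()['tool_rot'].round(4))
E
```

```text
[ 0.48526303 -0.17399717  0.17694836] [ 1.000e-04  9.966e-01 -8.230e-02  9.000e-04]
```

View pics/w2.png

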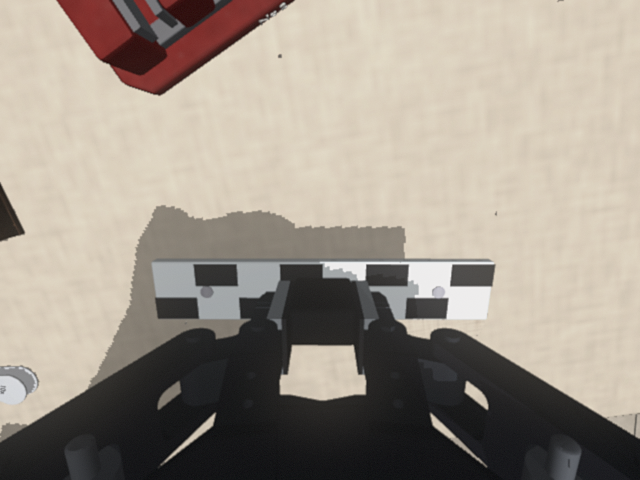

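The bar is held, level and square to the gripper, with corners at (152,262), (494,262), (492,319) and (156,319). Next I measure its offset in the hand, carry it over and look near the case.

```bash
python3 - <<'E'
from h import *
w=grab('wrist');s=arm.state();p=s['ee_pos'];q=s['tool_rot'];R0=R.from_quat([q[1],q[2],q[3],q[0]])
zt=p[2]-.081
c=np.array([onz(w,x,zt) for x in [(152.5,264),(494,264),(491.5,319),(156.5,319)]])
t=R0.inv().apply(c-p);print(t.round(4),t.mean(0)); d=(c[0]+c[3]-c[1]-c[2])/2;print('bar yaw',np.arctan2(-d[0],d[1]),'tool yaw',2*np.arctan2(q[2],q[1]),np.hypot(*d[:2]))
print(cmd([.485,.135,.19],dn(.068)))
E
```

```text
[[ 0.014  -0.079   0.081 ]
 [ 0.0139  0.0806  0.081 ]
 [-0.0146  0.0832  0.081 ]
 [-0.0145 -0.0809  0.081 ]] [-0.00030055  0.00099527  0.08099986]
bar yaw -0.16549378362160952 tool yaw -0.16468009427294164 0.16184894723753065
[-0.1685 -1.0157 -0.0462 -0.     -0.     -0.0741]
```

>>> {"api": "move_arm", "payload": {"increments": [[-0.015,-0.1,-0.01,0,0,-0.01,1],[-0.03,-0.2,-0.02,0,0,-0.02,1],[-0.05,-0.3,-0.04,0,0,-0.03,1],[-0.07,-0.4,-0.06,0,0,-0.04,1],[-0.085,-0.5,-0.08,0,0,-0.05,1],[-0.1,-0.6,-0.08,0,0,-0.06,1],[-0.12,-0.7,-0.08,0,0,-0.07,1],[-0.14,-0.8,-0.08,0,0,-0.074,1],[-0.155,-0.9,-0.08,0,0,-0.074,1],[-0.17,-1.0,-0.08,0,0,-0.074,1],[-0.17,-1.0,-0.08,0,0,-0.074,1],[-0.17,-1.0,-0.08,0,0,-0.074,1]]}}

```text
time_s: 4.93
ee_pos: [0.4834, 0.132, 0.1988]
tool_rot: [0.0, 0.999, 0.036, -0.001]
contact_force: [0.4, -0.6, -0.5]
width: 0.0244
finger_force: 59.3
```

```bash
python3 - <<'E'
from h import *
w=grab('wrist','w3.png');s=arm.state();print(s['ee_pos'],s['tool_rot'].round(4),s['qpos'].round(2),s['width'])
E
```

```text
[0.48341855 0.13038526 0.19895052] [ 5.000e-04  9.994e-01  3.460e-02 -1.100e-03] [-0.47  0.5   0.14  2.21 -0.15  0.44 -1.72] 0.024928812912004217
```

View pics/w3.png

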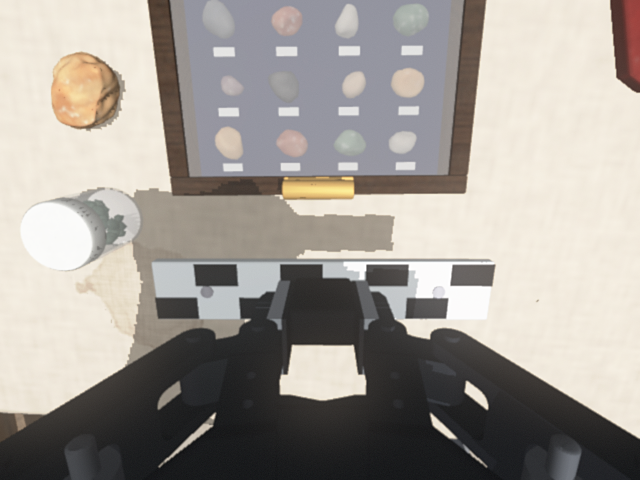

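The wrist view shows the case's front edge near row 193 (columns 172–467), the handle bar from (283,188) to (354,188), and the bar still in hand, parallel to the edge.

```bash
python3 - <<'E'
from h import *
w=grab('wrist');a=grab('scene');b=grab('side');s=arm.state();p=s['ee_pos']
g=cv2.GaussianBlur(cv2.cvtColor(w['bgr'],cv2.COLOR_BGR2GRAY),(3,3),0).astype(float)
P=[]
for x in list(range(185,275,3))+list(range(362,458,3)):
    d=np.diff(g[186:206,x]);i=d.argmax()
    if 0<i<len(d)-1:
        k=(d[i-1]-d[i+1])/2/(d[i-1]-2*d[i]+d[i+1]); P.append((x,186+i+.5+k))
P=np.array(P);l=np.polyfit(P[:,0],P[:,1],1);r=P[:,1]-np.polyval(l,P[:,0]);P=P[abs(r)<1.];l=np.polyfit(P[:,0],P[:,1],1);print('edge rows',np.polyval(l,[180,460]),len(P),r.std())
# lid ends: dark columns at row 188
row=g[185:190].mean(0);d=np.diff(row);xl=160+d[160:190].argmin();xr=455+d[455:485].argmax();print('ends',xl,xr)
e=[onz(w,(x+.5,np.polyval(l,x)),.047) for x in (xl,xr)];print(np.array(e).round(4));v=e[0]-e[1];yaw=np.arctan2(-v[0],v[1]);print('case yaw',yaw,'width',np.hypot(*v[:2]))
M=(e[0]+e[1])/2;ax=np.array([np.cos(yaw),np.sin(yaw),0]);print('front mid',M)
def brass(f,box):
    x0,y0,x1,y1=box;h=cv2.cvtColor(f['bgr'],cv2.COLOR_BGR2HSV)[y0:y1,x0:x1]
    m=cv2.inRange(h,(15,120,90),(35,255,255));ys,xs=np.nonzero(m);return xs.min()+x0,xs.max()+x0,ys.min()+y0,ys.max()+y0
k=brass(w,(270,170,370,215));print(k);hw=((k[0]+k[1])/2,(k[2]+k[3])/2)
for z in (.06,.073):print('handle onz',onz(w,hw,z).round(4))
H=M+ax*.007;H[2]=.073
for f,n in ((w,'w'),(a,'scene'),(b,'side')):print(n,'handle',proj(f,[H]).round(1),'frontedge',proj(f,e).round(1))
print(brass(b,(294,205,306,250)),brass(a,(300,240,325,280)))
# target
T=M-ax*.0175;T[2]=.15;print('T',T,cmd(T,dn(yaw)))
E
```

```text
edge rows [195.49092595 192.48762646] 62 0.09443570339183573
ends 168 462
[[0.5111 0.2314 0.047 ]
 [0.526  0.0424 0.047 ]]
case yaw 0.07900595611255626 width 0.18956729789102408
front mid [0.51853375 0.13687984 0.047     ]
(np.int64(279), np.int64(350), np.int64(176), np.int64(197))
handle onz [0.525  0.1376 0.06  ]
handle onz [0.5267 0.1374 0.073 ]
w handle [[314.3 188.6]] frontedge [[168.5 195.6]
 [462.5 192.5]]
scene handle [[313.1 255.7]] frontedge [[286.8 289.9]
 [340.9 246.7]]
side handle [[300.7 218.6]] frontedge [[296.  204.4]
 [300.2 252.3]]
(np.int64(298), np.int64(303), np.int64(212), np.int64(233)) (np.int64(306), np.int64(312), np.int64(267), np.int64(271))
T [0.50108834 0.13549868 0.15      ] [ 0.059  -0.0188  0.1652  0.0003  0.0004 -0.0043]
```

```bash
python3 - <<'E'
from h import *
yaw=.079;ax=np.array([np.cos(yaw),np.sin(yaw),0]);M=np.array([.5185,.1369,0]);T=M-ax*.023;T[2]=.091
print(cmd(T,dn(yaw)),arm.state()['ee_pos'])
E
```

```text
[ 4.080e-02 -1.880e-02  3.619e-01  3.000e-04  4.000e-04 -4.300e-03] [0.48386508 0.12875932 0.19959281]
```

>>> {"api": "move_arm", "payload": {"increments": [[0.02,-0.01,0.05,0,0,-0.004,1],[0.03,-0.019,0.12,0,0,-0.004,1],[0.03,-0.019,0.19,0,0,-0.004,1],[0.03,-0.019,0.25,0,0,-0.004,1],[0.03,-0.019,0.29,0,0,-0.004,1],[0.03,-0.019,0.32,0,0,-0.004,1],[0.03,-0.019,0.32,0,0,-0.004,1],[0.03,-0.019,0.32,0,0,-0.004,1]]}}

```text
time_s: 5.8
ee_pos: [0.4927, 0.1356, 0.1039]
tool_rot: [0.0, 0.999, 0.039, -0.0]
contact_force: [1.2, -0.3, -1.0]
width: 0.0249
finger_force: 59.2
```

```bash
python3 - <<'E'
from h import *
yaw=.079;ax=np.array([np.cos(yaw),np.sin(yaw),0]);M=np.array([.5185,.1369,0]);T=M-ax*.019;T[2]=.0885
print(cmd(T,dn(yaw)),arm.state()['ee_pos'])
w=grab('wrist','w4.png')
E
```

```text
[ 0.0229  0.0025  0.0514  0.0001  0.0003 -0.0001] [0.4926628  0.13562237 0.10394024]
```

View pics/w4.png

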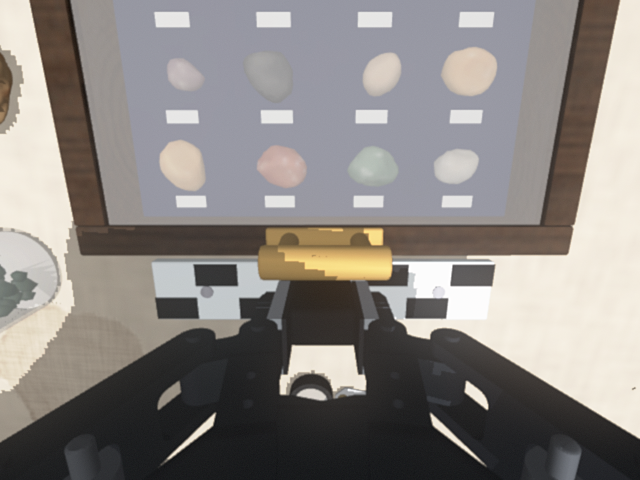

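The view shows the lid's front edge at row ~255 (columns 78–571) and the bar's back edge at row 262, parallel to it and centred.

```bash
python3 - <<'E'
from h import *
w=grab('wrist');s=arm.state();p=s['ee_pos']
g=cv2.GaussianBlur(cv2.cvtColor(w['bgr'],cv2.COLOR_BGR2GRAY),(3,3),0).astype(float)
P=[]
for x in list(range(90,250,3))+list(range(400,560,3)):
    d=np.diff(g[245:264,x]);i=d.argmax()
    if 0<i<len(d)-1:
        k=(d[i-1]-d[i+1])/2/(d[i-1]-2*d[i]+d[i+1]); P.append((x,245+i+.5+k))
P=np.array(P);l=np.polyfit(P[:,0],P[:,1],1)
for _ in range(3): P=P[abs(P[:,1]-np.polyval(l,P[:,0]))<1.2];l=np.polyfit(P[:,0],P[:,1],1)
print('edge',np.polyval(l,[80,570]),len(P))
e=[onz(w,(x,np.polyval(l,x)),.047) for x in (79,573)];v=e[0]-e[1];yaw=np.arctan2(-v[0],v[1]);M=(e[0]+e[1])/2;print(yaw,np.hypot(*v[:2]),M)
ax=np.array([np.cos(yaw),np.sin(yaw),0]);print('TCP x,y in front frame',(p-M)@ax,(p-M)@np.array([-ax[1],ax[0],0]))
T=M-ax*.018;T[2]=.0885;print(cmd(T,dn(yaw)))
E
```

```text
edge [255.29611712 255.09227932] 54
0.07874585036980382 0.19242305933888593 [0.51882645 0.1362041  0.047     ]
TCP x,y in front frame -0.025762100307853125 0.001954131409033016
[ 0.0258  0.0065  0.054  -0.     -0.0002  0.0002]
```

>>> {"api": "move_arm", "payload": {"increments": [[0.01,0.006,0.025,0,0,0,1],[0.02,0.006,0.045,0,0,0,1],[0.025,0.006,0.053,0,0,0,1],[0.025,0.006,0.055,0,0,0,1],[0.025,0.006,0.055,0,0,0,1]]}}

```text
time_s: 6.32
ee_pos: [0.5005, 0.1353, 0.0874]
tool_rot: [0.0, 0.999, 0.04, 0.0]
contact_force: [-0.2, 0.0, -1.1]
width: 0.0248
finger_force: 59.3
```

>>> {"api": "move_arm", "payload": {"increments": [[0.004,0,0,0,0,0,1],[0.007,0,0,0,0,0,1],[0.01,0,0,0,0,0,1],[0.01,0,0,0,0,0,1]]}}

```text
time_s: 6.65
ee_pos: [0.5034, 0.1356, 0.0876]
tool_rot: [-0.0, 0.999, 0.04, 0.0]
contact_force: [0.3, 0.7, -0.8]
width: 0.0251
finger_force: 59.2
```

```bash
python3 - <<'E'
from h import *
s=arm.state();yaw=.0787;ax=np.array([np.cos(yaw),np.sin(yaw),0]);M=np.array([.5188,.1362,0])
print((s['ee_pos']-M)@ax,s['ee_pos'],s['contact_force'])
E
```

```text
-0.015355255810000636 [0.50344365 0.1356093  0.0876335 ] [ 0.27884984  0.68528398 -0.75077398]
```

>>> {"api": "move_arm", "payload": {"increments": [[0.003,0,0,0,0,0,1],[0.005,0,0,0,0,0,1],[0.005,0,0,0,0,0,1]]}}

```text
time_s: 6.9
ee_pos: [0.5037, 0.1355, 0.0875]
tool_rot: [0.0, 0.999, 0.04, -0.001]
contact_force: [-3.7, 0.6, 1.2]
width: 0.0251
finger_force: 59.4
```

>>> {"api": "move_arm", "payload": {"increments": [[0.003,0,0,0,0,0,1],[0.005,0,0,0,0,0,1],[0.005,0,0,0,0,0,1]]}}

```text
time_s: 7.15
ee_pos: [0.504, 0.1355, 0.0873]
tool_rot: [0.0, 0.999, 0.04, -0.002]
contact_force: [-8.6, 0.1, 4.3]
width: 0.0251
finger_force: 59.8
```

>>> {"api": "move_arm", "payload": {"increments": [[-0.005,0,0.002,0,0,0,1],[-0.006,0,0.002,0,0,0,1],[-0.006,0,0.002,0,0,0,0.4],[-0.006,0,0.002,0,0,0,0.2],[-0.006,0,0.002,0,0,0,0.2],[-0.006,0,0.002,0,0,0,0.2],[-0.006,0,0.002,0,0,0,0.2],[-0.006,0,0.002,0,0,0,0.2]]}}

```text
time_s: 7.82
ee_pos: [0.5047, 0.1356, 0.0869]
tool_rot: [-0.0, 0.999, 0.04, 0.0]
contact_force: [-0.8, -0.1, -0.3]
width: 0.0682
finger_force: 0.0
```

>>> {"api": "move_arm", "payload": {"increments": [[-0.01,0,-0.05,0,0,0,0.2],[-0.01,0,-0.13,0,0,0,0.2],[-0.01,0,-0.22,0,0,0,0.2],[-0.01,0,-0.3,0,0,0,0.2],[-0.01,0,-0.36,0,0,0,0.2],[-0.01,0,-0.36,0,0,0,0.2],[-0.01,0,-0.36,0,0,0,0.2]]}}

```text
time_s: 8.4
ee_pos: [0.5018, 0.1356, 0.1958]
tool_rot: [-0.0, 0.999, 0.04, 0.001]
contact_force: [0.7, 0.3, 0.8]
width: 0.0684
finger_force: 0.0
```

```bash
python3 - <<'E'
from h import *
w=grab('wrist','w5.png');s=arm.state();print(s['ee_pos'],s['qpos'].round(2))
E
```

```text
[0.50142053 0.13547532 0.19492964] [-0.47  0.52  0.13  2.17 -0.15  0.46 -1.71]
```

View pics/w5.png

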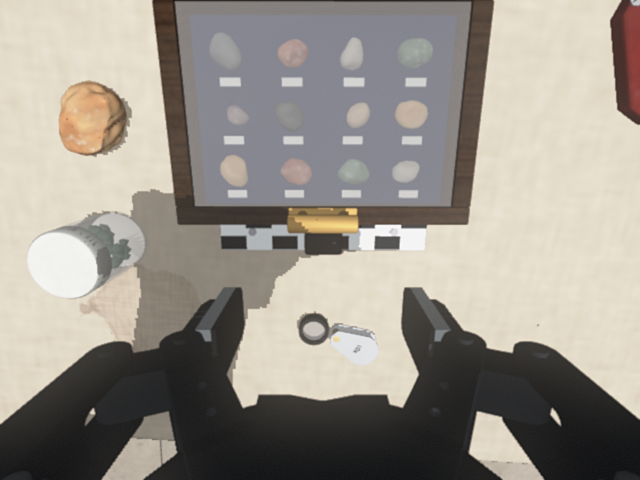

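The bar lies flush at the case front: its front edge is at row 250 (columns 221–425), and its block sits in front of the handle (289–358, row 220).

```bash
python3 - <<'E'
from h import *
w=grab('wrist');a=grab('scene');b=grab('side')
yaw=.0787;ax=np.array([np.cos(yaw),np.sin(yaw),0]);ay=np.array([-ax[1],ax[0],0]);M=np.array([.5188,.1362,0])
fr=lambda X:np.round([(X-M)@ax,(X-M)@ay],4)
for x in [(220.5,250.5),(426,250.5)]:print('bar front corner',fr(onz(w,x,.006)))
h=cv2.cvtColor(w['bgr'],cv2.COLOR_BGR2HSV)[200:245,270:375];m=cv2.inRange(h,(15,120,90),(35,255,255));ys,xs=np.nonzero(m);k=xs.min()+270,xs.max()+270,ys.min()+200,ys.max()+200;print(k)
bot=k[3]+.5; 
for x in (k[0]-.5,k[1]+.5):print('handle end',fr(onz(w,(x,bot-6.5),.073)))
# height: wrist ray vs scene/side rays to the bar centre (from c0 crop)
c=((k[0]+k[1])/2,bot-6.5)
A=(230+281*.3-.35,220+120*.3-.35);B=(280+86/4-.4,196+104/4-.4)
print(tri([w,a,b],[c,A,B]))
H=M+ax*.007;H[2]=.20;H=H+ay*0;print(cmd(H,dn(yaw)))
E
```

```text
bar front corner [-0.0316  0.0806]
bar front corner [-0.0314 -0.0812]
(np.int64(287), np.int64(357), np.int64(207), np.int64(231))
handle end [0.0052 0.0209]
handle end [ 0.0052 -0.0197]
(array([0.5253198 , 0.13462496, 0.06921461]), [np.float64(0.0033701584600203285), np.float64(0.002068628251959046), np.float64(0.0030259256119858414)])
[ 0.0825  0.0016 -0.0204  0.0002  0.0006  0.0005]
```

>>> {"api": "move_arm", "payload": {"increments": [[0.04,0.001,-0.01,0,0,0,0.2],[0.078,0.001,0,0,0,0,0.2],[0.078,0.001,0,0,0,0,0.2],[0.078,0.001,0.05,0,0,0,0.2],[0.078,0.001,0.1,0,0,0,0.2],[0.078,0.001,0.12,0,0,0,0.2],[0.078,0.001,0.12,0,0,0,0.2],[0.078,0.001,0.12,0,0,0,0.2]]}}

```text
time_s: 9.27
ee_pos: [0.5246, 0.1368, 0.1585]
tool_rot: [0.0, 0.999, 0.04, -0.001]
contact_force: [0.4, 0.8, 0.9]
width: 0.0683
finger_force: 0.0
```

```bash
python3 - <<'E'
from h import *
yaw=.0787;ax=np.array([np.cos(yaw),np.sin(yaw),0]);ay=np.array([-ax[1],ax[0],0]);M=np.array([.5188,.1362,0])
H=M+ax*.0065+ay*.0006;H[2]=.126;print(cmd(H,dn(yaw)),arm.state()['ee_pos'])
for d in range(5,65,5):
    f=np.radians(d);t=f/3;x=.1346*(1-np.cos(f))+.032*np.sin(f)+.054*np.sin(t);z=.1346*np.sin(f)+.032*(np.cos(f)-1)+.054*(np.cos(t)-1);print(d,round(x/.3,3),0,round(-z/.3,3),round(-t/np.pi,3))
E
```

```text
[ 2.400e-03 -1.700e-03  1.084e-01  1.000e-04  4.000e-04  4.000e-04] [0.52458754 0.13675467 0.15853248]
5 0.016 0 -0.039 -0.009
10 0.036 0 -0.076 -0.019
15 0.059 0 -0.112 -0.028
20 0.084 0 -0.146 -0.037
25 0.113 0 -0.178 -0.046
30 0.145 0 -0.207 -0.056
35 0.179 0 -0.234 -0.065
40 0.215 0 -0.259 -0.074
45 0.253 0 -0.28 -0.083
50 0.294 0 -0.298 -0.093
55 0.335 0 -0.313 -0.102
60 0.378 0 -0.324 -0.111
```

>>> {"api": "move_arm", "payload": {"increments": [[0.002,-0.002,0.05,0,0,0,0.2],[0.002,-0.002,0.09,0,0,0,0.2],[0.002,-0.002,0.108,0,0,0,0.2],[0.002,-0.002,0.108,0,0,0,0.2],[0.002,-0.002,0.108,0,0,0,0.6],[0.002,-0.002,0.108,0,0,0,1],[0.002,-0.002,0.108,0,0,0,1],[0.002,-0.002,0.108,0,0,0,1],[0.002,-0.002,0.108,0,0,0,1],[0.002,-0.002,0.108,0,0,0,1]]}}

```text
time_s: 10.1
ee_pos: [0.5257, 0.1376, 0.1276]
tool_rot: [-0.0, 0.999, 0.04, 0.001]
contact_force: [-0.6, -0.7, 5.1]
width: 0.038
finger_force: 59.5
```

```bash
python3 - <<'E'
from h import *
a=grab('scene');b=grab('side');w=grab('wrist')
c=lambda im,x,y,W:cv2.resize(im[y:y+W*3//4,x:x+W],(400,300),interpolation=cv2.INTER_CUBIC)
cv2.imwrite('pics/c1.png',np.vstack([np.hstack([c(a['bgr'],230,200,160),c(b['bgr'],240,180,140)]),np.hstack([cv2.resize(w['bgr'],(400,300)),np.zeros((300,400,3),np.uint8)])]))
print(arm.state()['ee_pos'])
E
```

```text
[0.52567694 0.13760425 0.12756823]
```

View pics/c1.png

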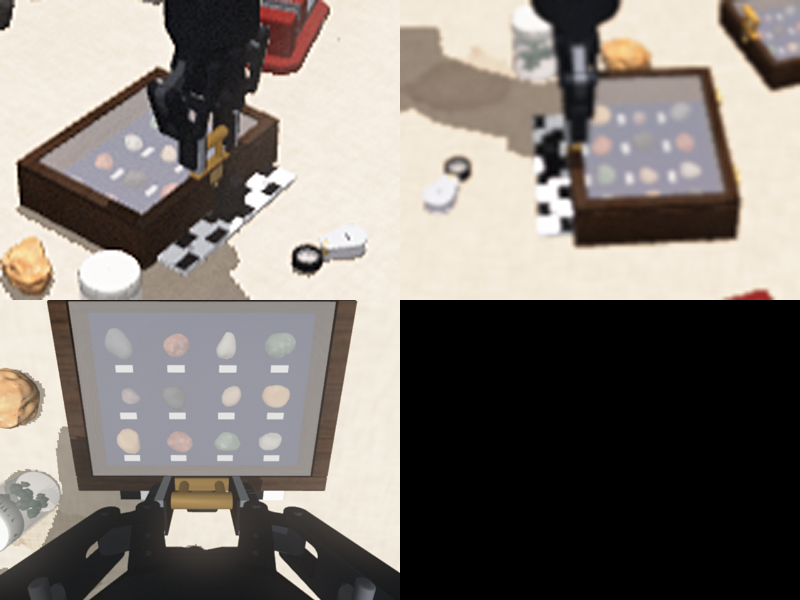

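The fingers pinch the handle by its ends (wrist tile, about (201,497)) and the bar lies undisturbed along the front. I lift the first half of the arc.

>>> {"api": "move_arm", "payload": {"increments": [[0.016,0,-0.039,0,-0.009,0,1],[0.036,0,-0.076,0,-0.019,0,1],[0.059,0,-0.112,0,-0.028,0,1],[0.084,0,-0.146,0,-0.037,0,1],[0.113,0,-0.178,0,-0.046,0,1],[0.145,0,-0.207,0,-0.056,0,1],[0.145,0,-0.207,0,-0.056,0,1],[0.145,0,-0.207,0,-0.056,0,1]]}}

```text
time_s: 10.92
ee_pos: [0.5681, 0.141, 0.1887]
tool_rot: [0.003, 0.995, 0.04, -0.088]
contact_force: [-3.0, -0.2, -2.4]
width: 0.0378
finger_force: 61.2
```

```bash
cat >> h.py <<'E'
def lid():
    yaw=.0787;ax=np.array([np.cos(yaw),np.sin(yaw),0]);M=np.array([.5188,.1362,0])
    s=arm.state();q=s['tool_rot'];R0=R.from_quat([q[1],q[2],q[3],q[0]]);g=s['ee_pos']+R0.apply([0,0,.054])
    v=g-M-ax*.1416;x=v@ax;z=g[2]-.041;t=R0.apply([0,0,1])
    return np.degrees(np.arctan2(z,-x)-np.arctan2(.032,.1346)),np.hypot(x,z),np.degrees(np.arctan2(-t@ax,-t[2]))
E
python3 - <<'E'
from h import *
print(lid());s=arm.state();print(s['contact_force'],s['qpos'].round(2),s['width'])
yaw=.0787;ax=np.array([np.cos(yaw),np.sin(yaw),0])
for d in range(35,65,5):
    o=[]
    f=lambda d:(np.radians(d),np.radians(d)/3)
    P=lambda d:np.array([-.1346*np.cos(f(d)[0])+.032*np.sin(f(d)[0])+.054*np.sin(f(d)[1]),.1346*np.sin(f(d)[0])+.032*np.cos(f(d)[0])+.054*np.cos(f(d)[1])])
    v=P(d)-P(30);t=np.radians(10);print(d,np.round([(v[0]*np.cos(t)-v[1]*np.sin(t))/.3,(-v[0]*np.sin(t)-v[1]*np.cos(t))/.3,-(d-30)/3/180],3))
E
```

```text
(np.float64(29.59254463918179), np.float64(0.13875988593558536), np.float64(10.111366208750585))
[-2.97681708 -0.23441723 -2.36059965] [-0.4   0.63  0.12  1.93 -0.16  0.76 -1.67] 0.037817375173994416
35 [ 0.029 -0.033 -0.009]
40 [ 0.06  -0.063 -0.019]
45 [ 0.094 -0.09  -0.028]
50 [ 0.131 -0.115 -0.037]
55 [ 0.169 -0.137 -0.046]
60 [ 0.21  -0.156 -0.056]
```

>>> {"api": "move_arm", "payload": {"increments": [[0.029,0,-0.033,0,-0.009,0,1],[0.06,0,-0.063,0,-0.019,0,1],[0.094,0,-0.09,0,-0.028,0,1],[0.131,0,-0.115,0,-0.037,0,1],[0.169,0,-0.137,0,-0.046,0,1],[0.21,0,-0.156,0,-0.056,0,1],[0.21,0,-0.156,0,-0.056,0,1],[0.21,0,-0.156,0,-0.056,0,1],[0.21,0,-0.156,0,-0.056,0,1],[0.21,0,-0.156,0,-0.056,0,1],[0.21,0,-0.156,0,-0.056,0,1],[0.21,0,-0.156,0,-0.056,0,1]]}}

```text
time_s: 11.92
ee_pos: [0.6381, 0.1466, 0.2237]
tool_rot: [0.007, 0.984, 0.04, -0.175]
contact_force: [-5.0, -1.0, 3.8]
width: 0.0377
finger_force: 63.5
```

```bash
python3 - <<'E'
from h import *
a=grab('scene');b=grab('side');s=arm.state();print(lid(),s['contact_force'],s['width'],s['finger_force'],s['time_s'])
c=lambda im,x,y,W:cv2.resize(im[y:y+W,x:x+W*2//3],(400,600),interpolation=cv2.INTER_CUBIC)
cv2.imwrite('pics/c2.png',np.hstack([c(a['bgr'],230,160,180),c(b['bgr'],240,140,165)]))
E
```

```text
(np.float64(59.69024393588849), np.float64(0.1380314431378822), np.float64(20.18633202672777)) [-3.63891925 -1.02274509  4.61504462] 0.03791421240200335 63.488255739212036 12.0167
```

View pics/c2.png

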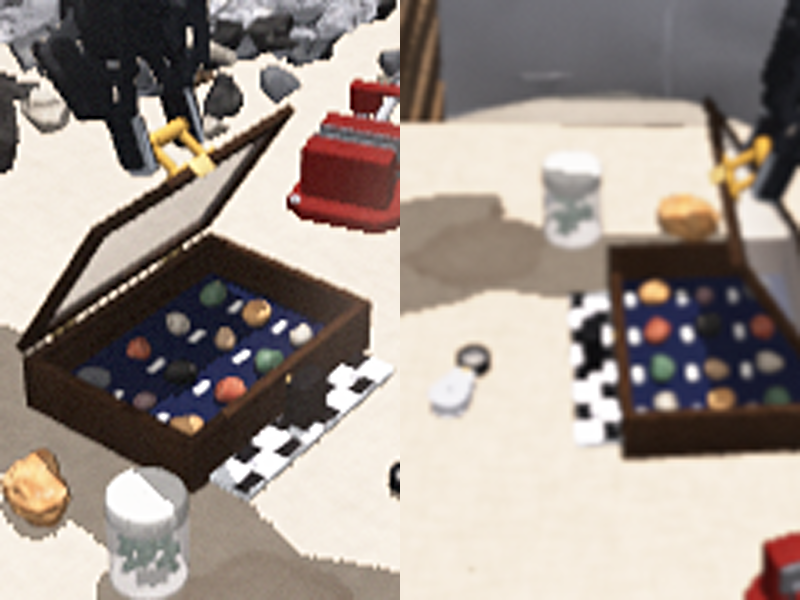

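The lid stands open with the handle between the fingers, its top corner at scene crop (293,108). The bar lies flush along the front, and the agate, jar and loupe are where they were. I check the lid angle with that corner, then hand in.

```bash
python3 - <<'E'
from h import *
a=grab('scene');b=grab('side')
yaw=.0787;ax=np.array([np.cos(yaw),np.sin(yaw),0]);ay=np.array([-ax[1],ax[0],0]);M=np.array([.5188,.1362,0])
print('seen scene',230+293*.3,160+108*.3,' side left corner',240+708*.0-0+(708-400)*.275,140+100*.275)
for d in (54,57,60,63,66):
    f=np.radians(d);u,v=-.1416,.006;X=M+ax*(.1416+u*np.cos(f)+v*np.sin(f));X[2]=.041-u*np.sin(f)+v*np.cos(f)
    print(d,proj(a,[X-ay*.095]).round(1),proj(b,[X+ay*.095]).round(1))
s=arm.state();print(lid(),abs(s['joint_velocities']).max(),s['finger_force'])
E
```

```text
seen scene 317.9 192.4  side left corner 324.7 167.5
54 [[319.4 193.7]] [[320.6 167.8]]
57 [[317.1 191.2]] [[323.2 166.4]]
60 [[314.8 188.8]] [[325.8 165.1]]
63 [[312.3 186.6]] [[328.4 163.9]]
66 [[309.9 184.5]] [[331.2 162.8]]
(np.float64(59.780287238643595), np.float64(0.13805503900196012), np.float64(20.17255875408498)) 0.003346815999671977 63.51910471916199
```

>>> {"api": "move_arm", "payload": {"increments": [[0.005,0,-0.004,0,0,0,1],[0.01,0,-0.007,0,0,0,1],[0.01,0,-0.007,0,0,0,1],[0.01,0,-0.007,0,0,0,1],[0.01,0,-0.007,0,0,0,1],[0.01,0,-0.007,0,0,0,1],[0.01,0,-0.007,0,0,0,1],[0.01,0,-0.007,0,0,0,1]]}}

```text
time_s: 12.78
ee_pos: [0.6423, 0.1469, 0.2246]
tool_rot: [0.007, 0.984, 0.039, -0.175]
contact_force: [-3.9, -2.7, 5.2]
width: 0.0379
finger_force: 63.6
```

```bash
python3 - <<'E'
from h import *
s=arm.state();print(lid(),abs(s['joint_velocities']).max(),s['finger_force'])
print(arm.job_done())
E
```

```text
(np.float64(61.35795284722857), np.float64(0.1378168770989561), np.float64(20.16003316844789)) 0.0017897505973122599 63.58329892158508
the job is handed in; nothing more can be done
None
```

The job is handed in: the scale bar lies flush and centred along the case front and was let go with the lid shut; the lid is held open by its handle at about 60° (61° from the arm pose, about 59° from the cameras), but the hand-in returned no verdict.

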